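# Unlock the bead case and hold the key turned

### The arm

A 6-joint arm with a two-finger parallel gripper is mounted at the origin on the work surface. World frame = base frame: x ahead of the robot, y to its left, z up, the work surface at z = 0. Lengths are in mm, angles in rad, forces in N, time in s.
With the tool pointing down it reaches from about 375 to 975 mm from the base axis. Payload 3.8 kg.
Tool frame: the origin (TCP) lies between the finger pads; the fingertips stand 11 mm ahead of it and the grasp point (between the pads) lies 8 mm behind it; z points along the fingers, y is the line along which they close (so a half turn about z gives the same grasp; the last joint's range is limited). The gripper opens to 88 mm and grips with 3 to 60 N. Pads are 18 mm wide; open, the fingers measure 123 mm over their backs; the gripper's body (75 mm by 187 mm) begins 45 mm behind the grasp point.
Start: joints at [1.294, 0.264, 1.604, -0, 1.274, -0.037], TCP at [160.316, 655.681, 249.706] pointing down, gripper open.
Joint ranges: [-2.63, 2.63], [-0.94, 2.18], [0.31, 2.57], [-1.31, 4.45], [0, 2.66], [-2.55, 2.55]. Speed limits (rad/s): [2.57, 2.57, 3.14, 3.14, 3.14, 3.14].

### API

Orientations are given as a unit quaternion [x, y, z, w].
In Python, from rig import ctrl gives the robot as it stands.
- The arm moves only by the shell command python3 shift.py 'ROWS'. ROWS is rows parted by semicolons, their numbers by spaces, 1 to 10 of them, each of 7 numbers: a rotation vector rx, ry, rz in rad, then dx, dy, dz in mm, then the finger opening in mm; each row shifts and turns the commanded pose from where the row before left it, along the tool's axes as they then stand; what a row does not reach is not made up. A row lasts 1/8 s, in which the tool goes at most 62.5 mm and 0.188 rad, less where a joint would pass 70% of its speed; a pose out of reach is approached as far as the arm can. The fingers move at their own pace and stop on an object; the grip force is fixed at half the most. Time passes only in rows, so rows that do not move let the fingers close. It prints the time, the measured TCP pose, the force, the opening and the grip force at its end.
- ctrl.sense(): the state, without advancing time (a new reading comes with each control period).
- ctrl.snapshot(name): name is "side" or "top"; returns a dict with "image" (480x640x3 uint8, red, green, blue), "fx", "fy", "cx", "cy" (pixels), "R" (3x3) and "t" (3): a world point X has camera coordinates R X + t. Camera axes: x right, y down, z forward; pixel columns grow to the right and rows downward; lengths in mm; the calibration is good to about 2 mm. A picture is of the moment at which its call begins. There is no depth.
- ctrl.sign_off(): hands the job in; it is judged then, once.
The state is a dict: "time": time; "joints": joint angles; "qvel": joint speeds; "joint_efforts": joint torques, N m; "tool_pos": TCP position; "ee_rot": TCP orientation; "ft_force": force on the tool from outside, world axes, zero at the start; "moment": the same for the moment, N m; "grip_width": finger opening in mm; "grasp_force": force on a finger pad.
Only numpy, scipy, OpenCV 4.12 (cv2) and the standard library are available. Lean on these libraries where they do the work, as an engineer would, in place of code of your own. Each camera call takes 0.05 s, during which the arm holds its last target. There are 200 camera calls.

### The job

The red dust shutter over the keyhole of the locked bead case is caught shut: press the mint-green spring plunger on the case fully down to its stop so that the shutter springs open. Then take the lilac-headed key from its wooden rest, work it down past the sticky pins until it is fully home in the brass lock with the keyway still unturned, and only then turn it a quarter turn clockwise (seen from above). The lock springs back if let go, so finish while still gripping the key, fully home and turned; leave the jar, the spool and the pliers where they are.

Things in the scene. Friction and masses are not known exactly. Their poses are not given: they have to be found in the camera images.
- case: Fixed white bead case, block 200 x 200 x 70 mm high; bead compartments under a clear window on its +x half (raised 7 mm), lock strip on its -x half, towards the robot. Origin: centre of its underside, z up. Stands left or right, yawed up to 0.35 rad.
- keyhole (a point): Centre of the keyway mouth in a brass lock 34 mm across, level with the case top (z 70 mm); in the case frame at (-45, 20, 70) mm. Axes as the case's, fixed (do not turn with the lock). Unturned, the keyway is 15.6 mm in x, 5.4 mm in y, 30 mm deep, plus a 3.5 mm bevelled lead-in all round; same either way round.
- cylinder (a joint): Lock cylinder: 0 = unturned, grows clockwise from above to a stop at 1.6 rad; a spring turns it back (0.13 N m at a quarter). The key has about 0.1 rad of play and the grip may give, so turn the hand about 1.7 rad. Two sprung pins reach into the keyway 10 and 18 mm down; pushing past takes about 7 to 15 N, wiggling helps.
- plunger (a joint): Spring plunger: 0 = up, 0.010 m = pressed to its stop. Takes about 3 N to start and 6.5 N at the stop; springs up again by itself. At about 8 mm it releases the shutter.
- plunger_top (a point): Centre of the top of the plunger's mint-green round head (26 mm diameter, 7 mm thick, 10 mm stem, black collar 32 mm across and 6 mm high below); 25 mm above the case top when up, 15 mm when pressed; in the case frame at (-45, -65) mm. Press from above with shut fingertips.
- shutter (a joint): Red dust shutter, 28 x 18 x 3 mm plate lying 1 mm above the keyhole: 0 = shut and caught, 0.024 m = open. When released it springs open by itself along the case's +y and stays open, clear of the key's collar.
- key: Loose key, 66 mm long, about 45 g, upright in its rest. Origin: blade tip, z up the key. Blade 14 (x) x 4 (y) mm, z 0 to 26, last 6 mm tapered; brass collar 24 mm across, z 26 to 36, its underside meets the lock's face when fully home (tip 26 mm below the keyhole); lilac head 30 (x) x 10 (y) mm, z 36 to 66: pinch across y from above. Same after a half turn.
- key_rest: Fixed wooden block 70 x 60 x 36 mm that holds the key upright in a loose slot, the collar on the block's top, the blade 26 mm down in it: lift the key straight up. Origin: centre of its underside.
- jar: Bystander: light blue bead jar with a gold cap, 48 mm diameter, 60 mm high, beyond the case. Origin at its underside.
- spool: Bystander: rose thread spool standing up, 36 mm diameter, 40 mm high, beyond the key rest. Origin at its underside.
- pliers: Bystander: pliers with lilac handles lying flat, about 130 x 60 x 12 mm, beyond the key rest. Origin at the pivot's underside.

How it is judged (in metres and radians):
On the way, in this order (a step that is already met when the one before it is completed fails the run):
1. the plunger is pressed down to its stop and the shutter has sprung open (value of joint plunger above 0.0085 m and value of joint shutter above 0.02 m), for 0.1 s.
2. the key is fully home in the lock, not yet turned (z of key in the frame of keyhole below -0.023 m and horizontal distance between key and keyhole below 0.003 m and value of joint cylinder below 0.35 rad), for 0.1 s.
At the end, for the whole second after the job is handed in: The key is fully home in the lock (tip at least 23 mm below the keyhole, within 3 mm of its axis, upright within 0.15 rad), the cylinder is turned clockwise by at least 1.3 rad, the shutter is open, and the fingers still grip the key (more than 3 N) through the last second (z of key in the frame of keyhole below -0.023 m and horizontal distance between key and keyhole below 0.003 m and angle between key's own z axis and vertical below 0.15 rad and value of joint cylinder above 1.3 rad and value of joint shutter above 0.02 m and contact force between the fingers and key above 3 N); the arm keeps its last pose, push and grip.
It fails at once if the jar is pushed away (more than 30 mm) or knocked over (distance of jar from where it was at the start of the episode above 0.03 m or angle between jar's own z axis and vertical above 0.5 rad).
It fails at once if the spool is pushed away (more than 30 mm) or knocked over (distance of spool from where it was at the start of the episode above 0.03 m or angle between spool's own z axis and vertical above 0.5 rad).
It fails at once if the pliers is pushed away (more than 30 mm) or knocked over (distance of pliers from where it was at the start of the episode above 0.03 m or angle between pliers's own z axis and vertical above 0.5 rad).
It also fails if it takes over 61 s, if anything falls off the work surface, if the arm or the gripper's body presses on something with over 40 N, if the wrist force passes 120 N, or if a joint passes its speed limit or range.

## Working session

There is one attempt and no reset: what is moved stays moved. The work goes in short steps, Python scripts to look and compute and a shell command to move; the robot and the scene stay as the last step left them, time stands still between calls to the robot, and variables do not carry over. Pictures are saved under pics/ and viewed, at most 10 in all, crops included, and the job is handed in when it is done.

```bash
ls; mkdir -p pics; python3 - <<'E'
from rig import ctrl
import cv2,numpy as np
for n in("top","side"):
    s=ctrl.snapshot(n); cv2.imwrite(f"pics/{n}0.png",s["image"][:,:,::-1]); np.savez(f"pics/{n}0.npz",**s)
    print(n,s["fx"],s["fy"],s["cx"],s["cy"],np.round(s["R"],3).tolist(),s["t"])
print(ctrl.sense())
E
```

```text
pics
rig.py
shift.py
top 524.074685591733 524.074685591733 320.95519188664787 235.39206372485822 [[-0.028, -1.0, -0.014], [-0.994, 0.029, -0.107], [0.107, 0.011, -0.994]] [ -5.67995951 607.88993182 922.54762594]
side 436.955242771034 436.955242771034 317.0265872897845 243.5210734746791 [[0.997, -0.076, -0.015], [-0.063, -0.69, -0.721], [0.044, 0.719, -0.693]] [-591.93044767   64.98639313  784.76546042]
{'time': 0.1, 'joints': array([ 1.29409749e+00,  2.64682173e-01,  1.60522471e+00,  1.83351848e-06,
        1.27370758e+00, -3.69093241e-02]), 'qvel': array([ 0.00138177, -0.00169998, -0.0029425 ,  0.00153315, -0.00018984,
       -0.00181576]), 'joint_efforts': array([ 7.41635049e-04, -5.03622258e+01, -3.58070397e+01,  7.31468853e-02,
        2.32917303e-02, -6.91247396e-05]), 'tool_pos': array([160.1497283 , 655.09040809, 248.51642297]), 'ee_rot': array([ 1.19607925e-01,  9.92820690e-01, -9.98365386e-04, -1.58730762e-04]), 'ft_force': array([0.22651037, 0.78747868, 0.67081374]), 'moment': array([-0.03020336,  0.08064439,  0.01864328]), 'grasp_force': 0.0, 'grip_width': 88.0813988293114}
```

View pics/top0.png

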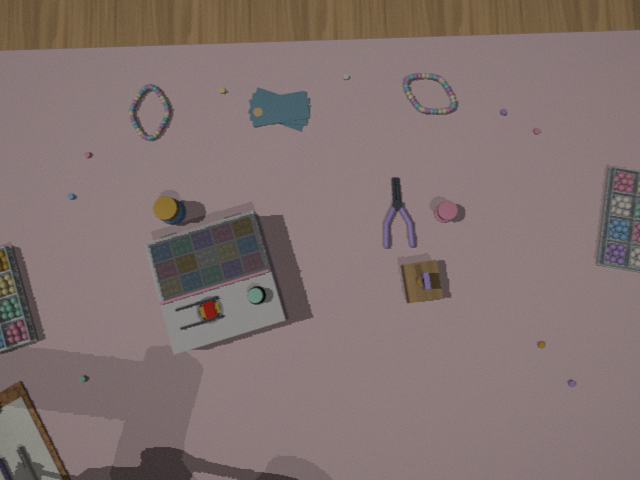

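View pics/side0.png

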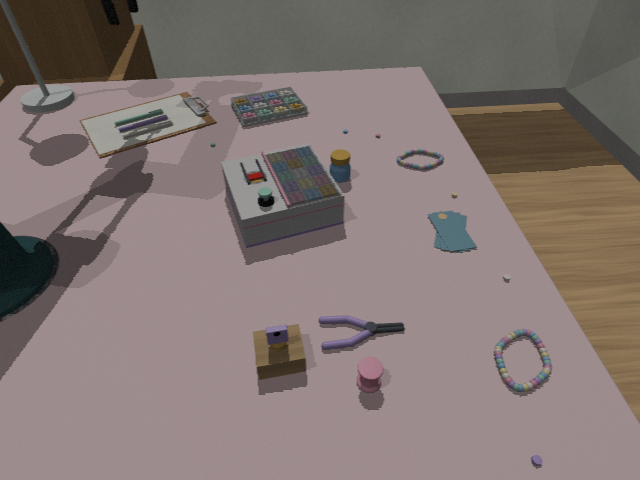

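The top view shows the case with its shutter at (209,310), plunger at (256,295) and key at (427,281). The side view shows the shutter at (254,175), plunger at (265,194) and key at (277,335). I'll zoom in on these for corner pixels.

```bash
python3 - <<'E'
import cv2,numpy as np
t=cv2.imread("pics/top0.png");s=cv2.imread("pics/side0.png")
def c(im,x,y,w,h,W,H): return cv2.resize(im[y:y+h,x:x+w],(W,H),interpolation=cv2.INTER_CUBIC)
a=c(t,140,205,150,150,400,400); b=c(s,215,140,130,100,400,308)
k=c(t,395,255,50,50,300,300); l=c(s,245,315,65,65,300,300)
m=np.zeros((600,800,3),np.uint8)
m[:400,:400]=a;m[:308,400:]=b;m[300:600,500:800]=l;m[400:600,200:400]=cv2.resize(k,(200,200))
m[:]=cv2.convertScaleAbs(m,alpha=1.5)
cv2.imwrite("pics/m1.png",m)
E
```

```text
(no output)
```

View pics/m1.png

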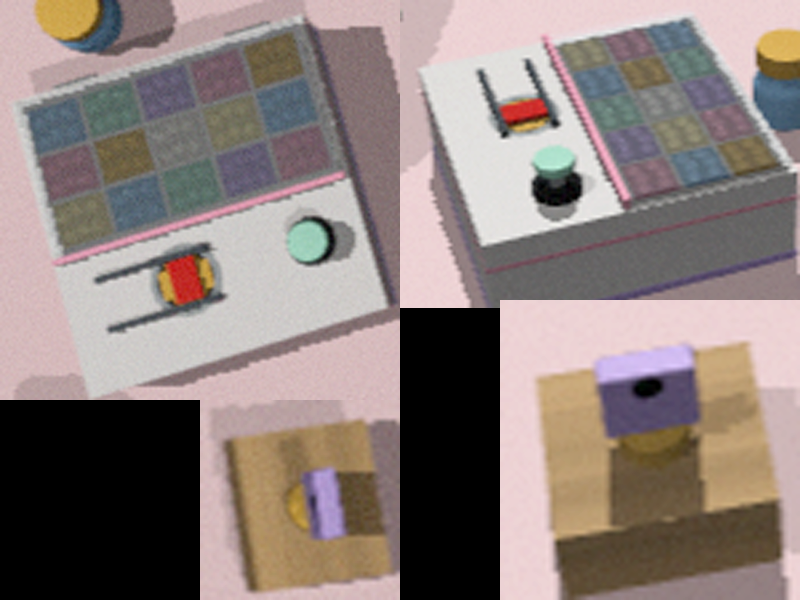

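The case's near corners are at about (174.5,354) and (285,319.5) in the top view, and (221.5,162) and (242,219.5) in the side view. Next I'll fit the poses from colour silhouettes and these corners.

```bash
cat > vis.py <<'E'
import cv2,numpy as np
from scipy.optimize import least_squares,minimize
def load(n): return dict(np.load(n))
def proj(s,X):
    c=np.atleast_2d(X)@s["R"].T+s["t"]; return np.c_[s["fx"]*c[:,0]/c[:,2]+s["cx"],s["fy"]*c[:,1]/c[:,2]+s["cy"]]
def mask(s,h,sat,val,box):
    hsv=cv2.cvtColor(s["image"],cv2.COLOR_RGB2HSV); m=np.zeros(hsv.shape[:2],bool); x0,y0,x1,y1=box
    q=hsv[y0:y1,x0:x1]; d=np.abs((q[...,0].astype(int)-h+90)%180-90)
    m[y0:y1,x0:x1]=(d<12)&(q[...,1]>sat)&(q[...,2]>val)
    n,l,st,_=cv2.connectedComponentsWithStats(m.astype(np.uint8)); i=1+st[1:,4].argmax(); return (l==i)
def cen(m): y,x=np.nonzero(m); return np.array([x.mean(),y.mean()])
def T(x,y,a,P):
    c,s=np.cos(a),np.sin(a); P=np.atleast_2d(P); return np.c_[x+c*P[:,0]-s*P[:,1],y+s*P[:,0]+c*P[:,1],P[:,2]]
def hullmask(s,X):
    k=8; p=cv2.convexHull(((proj(s,X)+.5)*k*16-8).astype(np.int32)); m=np.zeros((480*k,640*k),np.uint8)
    cv2.fillConvexPoly(m,p,255,cv2.LINE_8,4); return cv2.resize(m,(640,480),interpolation=cv2.INTER_AREA)/255.
E
python3 - <<'E'
from vis import *
t=load("pics/top0.npz");s=load("pics/side0.npz")
px=lambda im,x,y:cv2.cvtColor(im["image"],cv2.COLOR_RGB2HSV)[y,x]
print("mint",px(t,256,295),px(s,265,190),"red",px(t,209,310),px(s,254,175),"lil",px(t,428,281),px(s,277,340),px(s,277,328))
B={'mint':(78,[(240,280,275,312),(250,185,280,200)],50,60),'red':(0,[(195,297,222,322),(243,166,265,184)],170,60)}
C={}
for n,(h,bx,sa,v) in B.items():
    for im,b,k in((t,bx[0],'t'),(s,bx[1],'s')):
        m=mask(im,h,sa,v,b); C[n+k]=cen(m); print(n,k,C[n+k],m.sum())
obs=[]
for im,k,pp in((t,'t',[(174.5,353.9),(285.1,319.4)]),(s,'s',[(221.5,162.1),(242.3,219.6)])):
    obs+=[(im,[-45,-65,91.5],C['mint'+k],1),(im,[-45,20,72.5],C['red'+k],1),(im,[-100,100,70],np.array(pp[0]),.5),(im,[-100,-100,70],np.array(pp[1]),.5)]
f=lambda p:np.concatenate([w*(proj(im,T(*p,P))[0]-o) for im,P,o,w in obs])
r=least_squares(f,[480,220,.2],x_scale=[1,1,.01]); print(r.x,np.round(r.fun.reshape(-1,2),2).tolist())
np.save("case.npy",r.x)
print("hole",T(*r.x,[-45,20,70]),"plunger",T(*r.x,[-45,-65,95]))
# key
M=[]
for im,b in((t,(415,265,440,296)),(s,(262,320,292,348))):
    m=mask(im,130,40,40,b).astype(np.uint8); cs,_=cv2.findContours(m,0,1); cv2.drawContours(m,cs,-1,1,-1); M.append((im,m,cen(m)));print(m.sum(),cen(m))
bx=np.array([[a*15,b*5,z] for a in(-1,1) for b in(-1,1) for z in(46,76)],float)
def g(p):
    e=0
    for im,m,_ in M:
        h=hullmask(im,T(p[0],p[1],p[2]/50,bx)); e+=np.abs(h-m).sum()/m.sum()
    return e
f=lambda p:np.concatenate([proj(im,[p[0],p[1],61])[0]-c for im,m,c in M]); r=least_squares(f,[560,-200]);print(r.x,r.fun)
best=min((minimize(g,[*r.x,a*50],method="Nelder-Mead",options=dict(initial_simplex=[[*r.x,a*50],[r.x[0]+3,r.x[1],a*50],[r.x[0],r.x[1]+3,a*50],[*r.x,a*50+6]])) for a in(-.2,0,.2)),key=lambda q:q.fun)
print(best.x[:2],best.x[2]/50,best.fun)
E
```

```text
mint [ 78  55 139] [ 78  56 151] red [  0 196 129] [  1 204 136] lil [131  63 138] [131  79  68] [132  55 162]
mint t [255.07734807 294.96685083] 181
mint s [264.52 192.35] 100
red t [208.98285714 309.39428571] 175
red s [255.         175.61728395] 81
[5.30149099e+02 1.65008343e+02 2.69791785e-01] [[0.01, -0.6], [0.42, -0.53], [-0.42, -0.18], [0.06, -0.19], [-0.23, -0.35], [-0.6, -0.03], [-0.73, -0.32], [-0.72, -0.16]]
hole [[481.44629477 172.29098697  70.        ]] plunger [[504.10140929  90.36574186  95.        ]]
133 [425.72180451 280.63909774]
340 [276.74705882 334.04705882]
[ 521.00855924 -203.73229662] [-0.33311947 -0.84542371 -0.67770195  0.30532589]
[ 520.50760662 -203.9001865 ] 0.1484336047801732 0.4252631578947368
```

```bash
cat > rel.py <<'E'
import sys,numpy as np
from rig import ctrl
from scipy.spatial.transform import Rotation as R
# usage: rel.py x y z [rz]  -> tool-frame displacement (after turning rz about tool z)
a=list(map(float,sys.argv[1:])); s=ctrl.sense(); r=R.from_quat(s["ee_rot"])
if len(a)>3: r=r*R.from_rotvec([0,0,a[3]])
d=r.inv().apply(np.array(a[:3])-s["tool_pos"]); yt=r.apply([0,1,0]); zt=r.apply([0,0,1])
print("t",s["time"],"pos",s["tool_pos"].round(1),"yaw_y",round(np.arctan2(yt[1],yt[0]),3),"z",zt.round(3),"move",d.round(1),"rows",round(np.linalg.norm(d)/62.5,1),"j6",s["joints"][5].round(2))
E
python3 rel.py 504.1 90.4 160
```

```text
t 0.1 pos [160.1 655.1 248.5] yaw_y 1.331 z [-0.001 -0.002 -1.   ] move [-468.2 -466.7   89.4] rows 10.7 j6 -0.04
```

```bash
python3 shift.py '0 0 0 -33 -33 6 0;0 0 0 -33 -33 6 0;0 0 0 -33 -33 6 0;0 0 0 -33 -33 6 0;0 0 0 -33 -33 6 0;0 0 0 -33 -33 6 0;0 0 0 -33 -33 6 0;0 0 0 -33 -33 6 0;0 0 0 -33 -33 6 0;0 0 0 -33 -33 6 0'; python3 rel.py 504.1 90.4 125
```

```text
time: 1.35
tool_pos: [402.8, 255.2, 189.2]
ee_rot: [0.12, 0.993, -0.0, -0.0]
ft_force: [0.7, 0.9, 0.2]
grip_width: 0.3
grasp_force: 0.0
t 1.35 pos [402.8 255.2 189.2] yaw_y 1.331 z [-0. -0. -1.] move [-137.5 -136.1   64.2] rows 3.3 j6 -0.82
```

```bash
python3 shift.py '0 0 0 -33 -33 10 0;0 0 0 -33 -33 10 0;0 0 0 -33 -33 10 0;0 0 0 -33 -33 15 0;0 0 0 0 0 10 0;0 0 0 0 0 0 0;0 0 0 0 0 0 0'; python3 rel.py 504.1 90.4 106
python3 - <<'E'
from rig import ctrl
import cv2,numpy as np
t=ctrl.snapshot("top");s=ctrl.snapshot("side")
f=lambda s,x,y,w,h:cv2.resize(cv2.convertScaleAbs(s["image"][y:y+h,x:x+w,::-1],alpha=1.5),(400,400),interpolation=cv2.INTER_CUBIC)
cv2.imwrite("pics/p1.png",np.hstack([f(t,170,220,140,140),f(s,215,120,120,120)]))
E
```

```text
time: 2.22
tool_pos: [498.8, 98.2, 134.8]
ee_rot: [0.119, 0.993, 0.0, -0.0]
ft_force: [0.4, -0.5, 0.4]
grip_width: 0.4
grasp_force: 0.0
t 2.225 pos [498.8  98.2 134.8] yaw_y 1.332 z [-0.  0. -1.] move [-7.  -6.3 28.8] rows 0.5 j6 -1.19
```

View pics/p1.png

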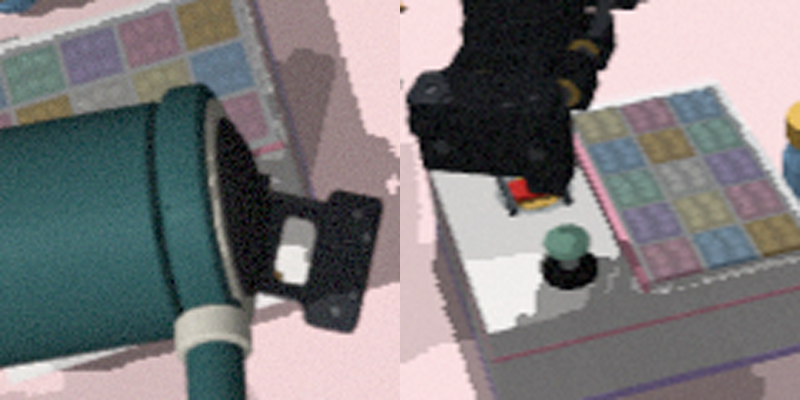

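The fingertips sit just above and beside the plunger. I'll centre them and press in stages.

```bash
python3 shift.py '0 0 0 -7 -6.3 20 0;0 0 0 0 0 8 0;0 0 0 0 0 6 0;0 0 0 0 0 4 0;0 0 0 0 0 1 0;0 0 0 0 0 0 0'; python3 rel.py 504.1 90.4 96
```

```text
time: 3.08
tool_pos: [504.3, 89.9, 96.5]
ee_rot: [0.12, 0.993, 0.0, -0.0]
ft_force: [-2.7, 0.0, 5.6]
grip_width: 0.1
grasp_force: 2.8
t 3.075 pos [504.3  89.9  96.5] yaw_y 1.331 z [-0.001  0.    -1.   ] move [0.4 0.4 0.5] rows 0.0 j6 -1.2
```

```bash
python3 shift.py '0 0 0 0 0 2 0;0 0 0 0 0 2 0;0 0 0 0 0 0 0;0 0 0 0 0 0 0'; python3 - <<'E'
from rig import ctrl
import cv2,numpy as np
s=ctrl.snapshot("side")
f=lambda s,x,y,w,h:cv2.resize(cv2.convertScaleAbs(s["image"][y:y+h,x:x+w,::-1],alpha=1.5),(500,500),interpolation=cv2.INTER_CUBIC)
cv2.imwrite("pics/p2.png",f(s,215,120,120,120))
E
```

```text
time: 3.58
tool_pos: [504.6, 89.9, 96.2]
ee_rot: [0.119, 0.993, 0.0, -0.0]
ft_force: [-13.0, -0.5, 29.9]
grip_width: 0.7
grasp_force: 14.9
```

View pics/p2.png

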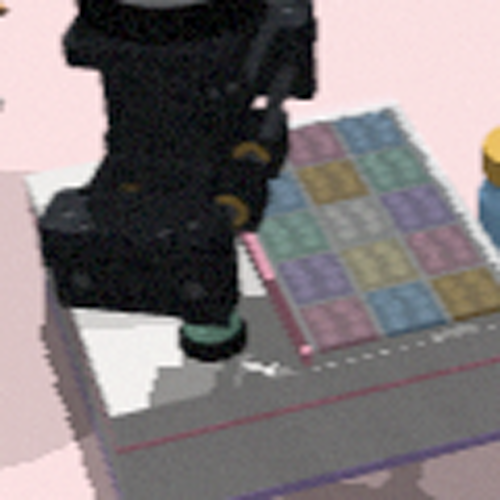

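The plunger is bottomed: the force rose to 30 N with no further travel. Next I retract and head to the key.

```bash
python3 shift.py '0 0 0 0 0 -30 0;0 0 0 0 0 -50 0;0 0 -0.188 0 0 0 0;0 0 -0.188 0 0 0 50'; python3 rel.py 520.5 -203.9 130
```

```text
time: 4.12
tool_pos: [505.4, 89.9, 173.2]
ee_rot: [-0.071, 0.997, 0.0, 0.001]
ft_force: [0.1, -1.0, -0.9]
grip_width: 8.5
grasp_force: 0.0
t 4.125 pos [505.4  89.9 173.2] yaw_y 1.712 z [ 0.003  0.001 -1.   ] move [  26.7 -293.    43.1] rows 4.8 j6 -1.59
```

```bash
python3 shift.py '0 0 0 4 -45 0 50;0 0 0 4 -45 0 50;0 0 0 4 -45 0 50;0 0 0 4 -45 10 50;0 0 0 4 -45 10 50;0 0 0 4 -45 10 50;0 0 0 2 -23 10 50;0 0 0 0 0 0 50;0 0 0 0 0 0 50'; python3 rel.py 520.5 -203.9 60
python3 - <<'E'
from rig import ctrl
import cv2,numpy as np
t=ctrl.snapshot("top");s=ctrl.snapshot("side")
np.savez("pics/top1.npz",**t);np.savez("pics/side1.npz",**s)
f=lambda s,x,y,w,h:cv2.resize(cv2.convertScaleAbs(s["image"][y:y+h,x:x+w,::-1],alpha=1.5),(400,400),interpolation=cv2.INTER_CUBIC)
cv2.imwrite("pics/p3.png",np.hstack([f(t,140,210,150,150),f(s,225,260,100,100)]))
E
```

```text
time: 5.25
tool_pos: [518.5, -203.8, 131.9]
ee_rot: [-0.068, 0.998, 0.0, 0.0]
ft_force: [-0.5, 0.6, 0.0]
grip_width: 49.9
grasp_force: 0.0
t 5.25 pos [ 518.5 -203.8  131.9] yaw_y 1.706 z [ 0.  0. -1.] move [-2.  -0.4 71.9] rows 1.2 j6 -2.13
```

View pics/p3.png

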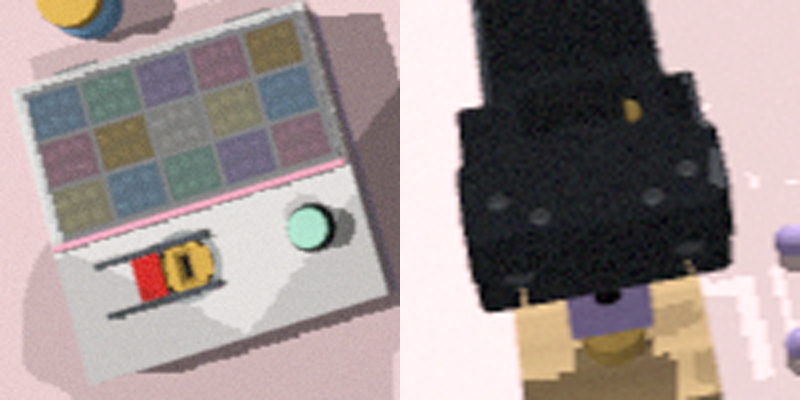

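The shutter is open (left) and the dark keyway slot shows at top-view pixel (209.5,309). The gripper straddles the key head (right). Descending to grip.

```bash
python3 shift.py '0 0 -0.013 -2 -0.4 35 50;0 0 0 0 0 25 50;0 0 0 0 0 12 50;0 0 0 0 0 0 50;0 0 0 0 0 0 0;0 0 0 0 0 0 0;0 0 0 0 0 0 0;0 0 0 0 0 0 0;0 0 0 0 0 0 0;0 0 0 0 0 0 0'; python3 rel.py 520.5 -203.9 60
python3 - <<'E'
from vis import *
t=load("pics/top1.npz"); x=np.load("case.npy")
h=T(*x,[-45,20,70]); print("proj hole",proj(t,h))
g=cv2.cvtColor(t["image"],cv2.COLOR_RGB2GRAY)[300:319,200:219]; print(g)
E
```

```text
time: 6.6
tool_pos: [520.6, -204.7, 60.0]
ee_rot: [-0.074, 0.997, -0.0, 0.0]
ft_force: [-0.5, 0.6, 2.7]
grip_width: 9.5
grasp_force: 30.0
t 6.6 pos [ 520.6 -204.7   60. ] yaw_y 1.719 z [ 0. -0. -1.] move [-0.   0.8  0. ] rows 0.0 j6 -2.14
proj hole [[209.72418508 308.81676756]]
[[129 104  87  80  67  62  62  55  61  54  72  82  77  59  48  81 107 111
  111]
 [ 81  69  61  61  56  58  62  58  61  79 110 128 126 100  66  49  82 109
  113]
 [ 57  55  57  58  71  77  83  82  83 103 114 121 122 116 101  86 105 116
  120]
 [ 60  57  64  78 100 119 119 116 105 103  93 107 114 120 121 121 119 112
  109]
 [ 56  78 108 119 114 102  98  96  93  87  95 110 119 118 119 121 120 120
  107]
 [ 37  62 102 121 108  87  83  87  76  57  81 100 116 119 117 122 115 120
  102]
 [ 37  52 104 118 109  84  71  49  33  30  45  95 118 117 120 120 118 118
  102]
 [ 54  77 104 121 120  98  71  54  36  18  41  88 112 119 116 117 120 120
  117]
 [ 56  71 102 120 122 103  76  61  46  12  36  83 113 117 120 122 123 119
  119]
 [ 62  74 102 123 120 111  87  74  55  27  25  59 100 114 118 117 120 117
  122]
 [ 58  70 104 119 122 112  96  72  54  39  18  51  95 112 120 117 118 119
  119]
 [ 61  63  98 116 119 119 102  71  61  44  29  38  80 112 120 118 120 122
  123]
 [ 56  58  72 103 121 121 105  85  69  50  22  26  69 103 117 120 120 113
  112]
 [ 56  57  70 103 123 121 108  87  63  58  35  35  65  96 114 119 120 101
   62]
 [ 67  52  66 105 119 121 121  93  69  65  59  68  83  92 109 120 117  98
   60]
 [ 68  53  61 106 123 120 117 102  76  81  86  90  90 101 104 105 103  88
   62]
 [ 63  55  63  97 117 120 122 111  90  89 104 101 101 112 110 109  96  76
   53]
 [ 63  59  64  67  81 112 123 116 103 103 108 106 102  86  83  77  62  55
   61]
 [ 57  66  49  37  36  92 115 122 113  99  87  75  64  61  57  59  68  73
   74]]
```

```bash
python3 shift.py '0 0 0 0 0 -10 0;0 0 0 0 0 -20 0;0 0 0 0 0 -35 0;0 0 0 0 0 -40 0;0 0 0 0 0 0 0;0 0 -0.122 0 0 0 0;0 0 0 0 0 0 0'; python3 rel.py 481.4 172.0 150
```

```text
time: 7.48
tool_pos: [519.6, -204.2, 163.5]
ee_rot: [-0.134, 0.991, 0.0, -0.001]
ft_force: [-0.1, -0.2, -1.5]
grip_width: 9.4
grasp_force: 30.0
t 7.475 pos [ 519.6 -204.2  163.5] yaw_y 1.84 z [-0.002  0.001 -1.   ] move [-63.2 372.8  13.9] rows 6.1 j6 -2.26
```

```bash
python3 shift.py '0 0 0 -6 37 0 0;0 0 0 -6 37 0 0;0 0 0 -6 37 0 0;0 0 0 -6 37 0 0;0 0 0 -6 37 0 0;0 0 0 -6 37 0 0;0 0 0 -6 37 0 0;0 0 0 -6 37 0 0;0 0 0 -6 37 5 0;0 0 0 -6 37 5 0'; python3 shift.py '0 0 0 0 0 0 0;0 0 0 0 0 0 0;0 0 0 0 0 0 0'; python3 rel.py 481.4 172.0 150
python3 - <<'E'
from rig import ctrl
import cv2,numpy as np
t=ctrl.snapshot("top");s=ctrl.snapshot("side")
np.savez("pics/top2.npz",**t);np.savez("pics/side2.npz",**s)
f=lambda s,x,y,w,h:cv2.resize(cv2.convertScaleAbs(s["image"][y:y+h,x:x+w,::-1],alpha=1.5),(400,400),interpolation=cv2.INTER_CUBIC)
cv2.imwrite("pics/p4.png",np.hstack([f(t,140,230,120,120),f(s,215,100,100,100)]))
E
```

```text
time: 8.72
tool_pos: [478.6, 169.0, 153.7]
ee_rot: [-0.133, 0.991, -0.0, -0.001]
ft_force: [0.6, 0.5, -0.5]
grip_width: 10.1
grasp_force: 30.0
time: 9.1
tool_pos: [479.6, 167.0, 154.5]
ee_rot: [-0.134, 0.991, -0.0, -0.0]
ft_force: [-0.1, 0.1, 0.3]
grip_width: 9.7
grasp_force: 30.0
t 9.1 pos [479.6 167.  154.5] yaw_y 1.839 z [-0. -0. -1.] move [-3.1  4.3  4.5] rows 0.1 j6 -1.55
```

View pics/p4.png

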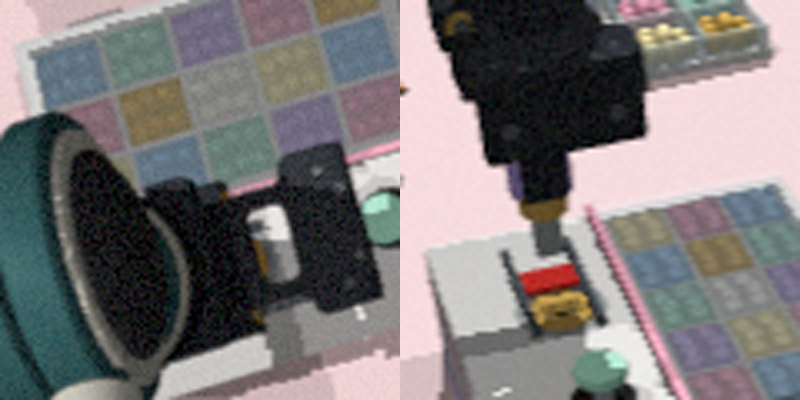

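The key hangs upright: in the side view the collar is near (250.8,152), the blade tip near (251.7,162.5) and the keyway near (255,178). I'll compare these with the projections.

```bash
python3 - <<'E'
from vis import *
s=load("pics/side2.npz"); x=np.load("case.npy")
print("hole",proj(s,T(*x,[-45,20,70])),"tip,collar",proj(s,[[479.6,167,104.5],[479.6,167,135.5]]))
im=s["image"]; hsv=cv2.cvtColor(im,cv2.COLOR_RGB2HSV)
for n,b in(("collar",(243,145,260,158)),("lock",(243,170,268,186))):
    m=mask(s,20,90,50,b); print(n,cen(m),m.sum())
print(cv2.cvtColor(im,cv2.COLOR_RGB2GRAY)[152:166,244:260])
print(cv2.cvtColor(im,cv2.COLOR_RGB2GRAY)[171:184,246:266])
print("1mm x,y jac",proj(s,[[489.6,167,104.5],[479.6,177,104.5]])-proj(s,[479.6,167,104.5]))
print("hull collar",proj(s,[479.6,167,135.5]),"lock pts",proj(s,T(*x,[[-45+17*np.cos(a),20+17*np.sin(a),70] for a in np.linspace(0,6.28,60)])).mean(0))
E
```

```text
hole [[254.54582817 176.60944874]] tip,collar [[251.50245922 163.63280157]
 [249.56072254 149.83821293]]
collar [250.3255814 152.1627907] 43
lock [254.816 176.968] 125
[[127  67  53  53  55  52  53  55  53  52  48  48  80 130 152 152]
 [133  85  52  51  53  52  51  53  55  53  51  83 131 151 152 151]
 [151 134  87  55  53  57  51  53  53  51  69 123 152 153 155 146]
 [153 152 151 124  65  53  48  51  50  48  68 125 155 156 156 147]
 [151 152 153 128  65  51  51  51  49  50  50 107 138 136 137 136]
 [154 156 155 132  78  48  45  51  49  49  49 106 135 135 136 136]
 [137 136 139 119  74  49  50  53  51  48  49  90 129 137 137 138]
 [134 137 136 127  92  48  51  49  51  49  49  63  68 107 134 135]
 [136 136 135 135 108  49  49  50  48  47  51  53  53  81 119 136]
 [135 136 135 135 108  46  51  48  49  48  50  44  43  54 108 136]
 [134 136 134 138 121  76  45  48  50  46  49  43  30  45  80 120]
 [137 136 136 135 119  77  49  49  49  60  83 106  92  45  54 107]
 [136 137 137 137 136 119  93 106 127 135 135 136 110  43  47  80]
 [136 136 137 136 136 136 135 136 134 136 136 135 126  88  48
[... 558 characters left out ...]
  62  57  54  73  81  94  83  39
   47  67]
 [ 32  21  54  84  90  71  61  52  29  23  30  52  62  87 106 104  87  47
   46  52]
 [ 78  31  53  87  98  74  62  64  56  49  51  50  52  55  88  87  62  62
   31  28]
 [ 78  32  26  79  88  54  50  51  52  52  52  51  51  55  53  72  95  80
   39  25]
 [ 50  41  23  32  47  48  53  51  55  52  50  52  52  50  48  79 103 103
   87  65]
 [ 60  48  32  25  36  47  51  50  51  51  48  51  50  51  54  93 127 138
  136 146]
 [ 72  58  34  24  35  50  51  51  47  47  48  52  58  63  67 111 147 156
  156 156]]
1mm x,y jac [[ 5.13513784 -0.28359475]
 [ 0.16371472 -2.83724038]]
hull collar [[249.56072254 149.83821293]] lock pts [254.67295946 176.61475661]
```

```bash
python3 rel.py 480.6 171.7 124; python3 shift.py '0 0 0 -2 4.3 10 0;0 0 0 0 0 10 0;0 0 0 0 0 8 0;0 0 0 0 0 0 0;0 0 0 0 0 0 0'; python3 rel.py 480.6 171.7 118
```

```text
t 9.2 pos [479.7 167.1 154.8] yaw_y 1.839 z [ 0. -0. -1.] move [-2.1  4.2 30.8] rows 0.5 j6 -1.55
time: 9.82
tool_pos: [480.3, 172.7, 126.7]
ee_rot: [-0.135, 0.991, -0.0, -0.0]
ft_force: [-0.1, 1.0, 1.0]
grip_width: 10.0
grasp_force: 30.0
t 9.825 pos [480.3 172.7 126.7] yaw_y 1.841 z [-0. -0. -1.] move [-0.  -1.1  8.7] rows 0.1 j6 -1.54
```

```bash
python3 shift.py '0 0 0 0 -0.8 4 0;0 0 0 0 0 3 0;0 0 0 0 0 2 0;0 0 0 0 0 0 0'; python3 shift.py '0 0 0 0 0 2 0;0 0 0 0 0 2 0;0 0 0 0 0 0 0'
```

```text
time: 10.32
tool_pos: [480.3, 171.9, 117.5]
ee_rot: [-0.135, 0.991, -0.0, -0.0]
ft_force: [0.3, -0.5, -0.0]
grip_width: 10.0
grasp_force: 30.0
time: 10.7
tool_pos: [480.3, 171.9, 113.5]
ee_rot: [-0.135, 0.991, -0.0, -0.0]
ft_force: [-0.1, 0.7, -0.8]
grip_width: 9.9
grasp_force: 30.0
```

```bash
python3 -c "
from rig import ctrl
print(ctrl.sense()['moment'])"
```

```text
[ 0.12273158 -0.01026183 -0.02615543]
```

No contact force with the tip about 6 mm in, so the alignment is good. I'll push past the pins with a small wiggle.

```bash
python3 shift.py '0 0 0 0 0 2 0;0 0 0 0 0 2 0;0 0 0 0 0 0 0'; python3 shift.py '0 0 0.03 0 0 1.5 0;0 0 -0.06 0 0 1.5 0;0 0 0.03 0 0 1 0;0 0 0 0 0 0 0'
```

```text
time: 11.08
tool_pos: [481.2, 171.4, 109.8]
ee_rot: [-0.135, 0.991, -0.001, 0.001]
ft_force: [2.4, -3.2, -0.6]
grip_width: 9.3
grasp_force: 30.0
time: 11.58
tool_pos: [481.5, 171.1, 106.4]
ee_rot: [-0.134, 0.991, -0.001, 0.001]
ft_force: [2.4, -6.5, 3.8]
grip_width: 9.9
grasp_force: 30.0
```

```bash
python3 shift.py '0 0 0 -0.3 -1 0 0;0 0 0 0 0 0 0'; python3 shift.py '0 0 0.03 0 0 2 0;0 0 -0.06 0 0 2 0;0 0 0.06 0 0 2 0;0 0 -0.03 0 0 0 0;0 0 0 0 0 0 0'
```

```text
time: 11.82
tool_pos: [481.6, 170.8, 106.1]
ee_rot: [-0.134, 0.991, -0.0, 0.0]
ft_force: [1.9, -4.8, 2.9]
grip_width: 9.8
grasp_force: 30.0
time: 12.45
tool_pos: [481.6, 171.3, 100.7]
ee_rot: [-0.134, 0.991, 0.0, 0.001]
ft_force: [0.2, -4.8, 7.8]
grip_width: 9.6
grasp_force: 30.0
```

```bash
python3 shift.py '0 0 0.03 0 -0.5 2 0;0 0 -0.06 0 0 2 0;0 0 0.06 0 0 2 0;0 0 -0.03 0 0 0 0;0 0 0 0 0 0 0'; python3 shift.py '0 0 0.03 0 0 1.5 0;0 0 -0.06 0 0 1.5 0;0 0 0.03 0 0 0 0;0 0 0 0 0 0 0'
```

```text
time: 13.08
tool_pos: [481.5, 171.5, 94.7]
ee_rot: [-0.134, 0.991, 0.001, 0.0]
ft_force: [-0.8, -2.2, 8.0]
grip_width: 10.0
grasp_force: 30.0
time: 13.58
tool_pos: [481.8, 171.6, 93.7]
ee_rot: [-0.134, 0.991, 0.001, 0.001]
ft_force: [-5.8, -3.3, 22.2]
grip_width: 9.8
grasp_force: 30.0
```

At z 93.7 with 22 N the collar is on the lock face, matching the expected 94. Now the turn.

```bash
python3 shift.py '0 0 0.17 0 0 0 0;0 0 0.17 0 0 0 0;0 0 0.17 0 0 0 0;0 0 0.17 0 0 0 0;0 0 0 0 0 0 0'; python3 rel.py 481.7 171.6 94
```

```text
time: 14.2
tool_pos: [482.0, 171.2, 93.7]
ee_rot: [0.205, 0.979, 0.001, 0.001]
ft_force: [-5.8, -4.7, 21.0]
grip_width: 9.7
grasp_force: 30.0
t 14.2 pos [482.  171.2  93.7] yaw_y 1.159 z [ 0.001  0.001 -1.   ] move [ 0.5  0.2 -0.3] rows 0.0 j6 -0.87
```

```bash
python3 shift.py '0 0 0.17 0 0 0 0;0 0 0.17 0 0 0 0;0 0 0.17 0 0 0 0;0 0 0.17 0 0 0 0;0 0 0.17 0 0 0 0;0 0 0.17 0 0 0 0;0 0 0 0 0 0 0;0 0 0 0 0 0 0'; python3 - <<'E'
from rig import ctrl
import cv2,numpy as np
print(ctrl.sense()["moment"])
t=ctrl.snapshot("top");s=ctrl.snapshot("side")
f=lambda s,x,y,w,h:cv2.resize(cv2.convertScaleAbs(s["image"][y:y+h,x:x+w,::-1],alpha=1.5),(400,400),interpolation=cv2.INTER_CUBIC)
cv2.imwrite("pics/p5.png",np.hstack([f(t,150,250,100,100),f(s,225,130,70,70)]))
E
python3 rel.py 481.7 171.6 94
```

```text
time: 15.2
tool_pos: [481.8, 170.9, 93.7]
ee_rot: [0.656, 0.755, 0.0, 0.0]
ft_force: [-5.7, -5.8, 22.1]
grip_width: 9.6
grasp_force: 30.0
[-1.12258402  1.18742855  0.08087008]
t 15.3 pos [481.8 170.9  93.7] yaw_y 0.141 z [ 0.001  0.    -1.   ] move [ 0.7  0.  -0.3] rows 0.0 j6 0.15
```

View pics/p5.png

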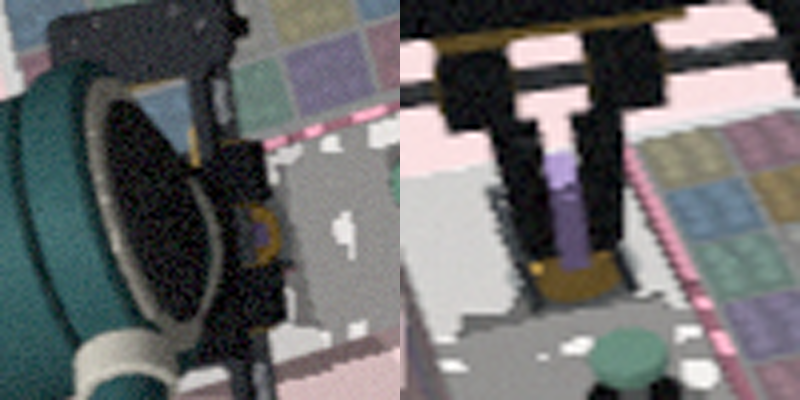

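The collar sits on the lock, the head is edge-on between the fingers and turned 1.7 rad, and the shutter is clear. Handing in.

```bash
python3 -c "
from rig import ctrl
print(ctrl.sign_off())"
```

```text
the job is handed in; nothing more can be done
None
```

I handed the job in with the plunger pressed, the shutter open, and the key fully home, turned about 1.7 rad clockwise at the hand and still gripped at 30 N; the sign-off returned no verdict.

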